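# Clamp the extract bottle and take off its safety cap

### The arm

A 6-joint arm with a two-finger parallel gripper is mounted at the origin on a cart in front of the work surface, level with it; the furniture and walls round the work are solid. World frame = base frame: x ahead of the robot, y to its left, z up, the work surface at z = 0. Lengths are in m, angles in rad, forces in N, time in s.
With the tool pointing down it reaches from about 0.35 to 0.875 m from the base axis. Payload 4.2 kg.
Tool frame: the origin (TCP) lies midway between the tips of the shut fingers; the grasp point (between the pads) lies 19 mm behind it; z points along the fingers, y is the line along which they close (so a half turn about z gives the same grasp; the last joint's range is limited). The gripper opens to 87 mm and grips with 3 to 60 N. Pads are 19 mm wide; open, the fingers measure 117 mm over their backs; the gripper's body (75 mm by 190 mm) begins 51 mm behind the grasp point.
Start: joints at [-0.899, 0.385, 0.008, 0, -1.194, -0.259], TCP at [0.251, -0.572, 0.187] pointing down, gripper open.
Joint ranges: [-3.14, 3.14], [-1.21, 2.06], [-1.07, 1.41], [-3.16, 2.05], [-2.99, -0.16], [-3.1, 3.1]. Speed limits (rad/s): [2.79, 2.79, 3.14, 3.14, 3.14, 3.14].

### API

Orientations are given as a 3x3 rotation matrix whose columns are the frame's x, y, z axes.
In Python, from workcell import * gives the robot as it stands. The module is installed in compiled form; this text tells all that it offers.
- The arm moves only by the shell command python3 -m inch 'ROWS' [FORCE]. ROWS is a JSON list of rows, 1 to 12 of them, each of 5 numbers: the finger opening in m, then dx, dy, dz in m, then a turn about the tool's z in rad; each row is the pose to reach, as a shift and turn from the pose commanded when the command began, along the tool's axes at that moment; what a row does not reach only later rows make up. A row lasts 1/12 s, in which the tool goes at most 0.0417 m and 0.125 rad, less where a joint would pass 70% of its speed; a pose out of reach is approached as far as the arm can. The fingers move at their own pace and stop on an object; FORCE is the grip in N (left out, the last holds). Time passes only in rows, so rows that do not move let the fingers close. It prints the time, the measured TCP pose, the force, the opening and the grip force at its end.
- get_state(): the state, without advancing time (a new reading comes with each control period).
- get_image(name): name is "scene" or "side" or "wrist"; returns (picture, depth): 480x640x3 uint8, red, green, blue; 480x640 float32, m along the optical axis (not along the pixel's ray), 0 where there is no reading.
- camera_model(name): a dict with "fx", "fy", "cx", "cy" (pixels), "rvec" (rotation vector, rad) and "tvec" (3), from world to camera coordinates, as OpenCV has them. Camera axes: x right, y down, z forward; pixel columns grow to the right and rows downward; lengths in m; the calibration is good to about 2 mm. A picture is of the moment at which its call begins: read the wrist's pose just before it. camera_model takes no time and is no camera call; for the wrist camera it gives the pose at the moment of the call.
- finish_job(): hands the job in; it is judged then, once.
The state is a dict: "clock": time; "joints": joint angles; "dq": joint speeds; "effort": joint torques, N m; "tool_pos": TCP position; "ee_rot": TCP orientation; "force": force on the tool from outside, world axes, zero at the start; "ft_torque": the same for the moment, N m; "width": finger opening in m; "finger_force": force on a finger pad.
Only numpy, scipy, OpenCV 4.12 (cv2) and the standard library are available. Lean on these libraries where they do the work, as an engineer would, in place of code of your own. Each camera call takes 0.05 s, during which the arm holds its last target. There are 200 camera calls.

### The job

Get the bottle of vanilla extract open for the baker: flip the cam lever of the bench clamp fully down so that its jaw grips the bottle, then push the bottle's safety cap down, twist it about a quarter turn counter-clockwise while it is pushed down, and lift it off. Finish still holding the cap in the gripper, level and clear of the bottle, about 6 cm straight above where it sat; the bottle must stay upright in the clamp with the lever locked. Do not disturb the pastries.

Things in the scene. Friction and masses are not known exactly. Their poses are not given: they have to be found in the camera images.
- clamp: Aluminium bench clamp fixed to the counter: plate 112 mm (x) by 196 mm (y, from -118 to +78 mm), 12 mm thick; fixed vee fence 54 mm high on its +y side, sliding jaw 45 mm high and cam lever on its -y side. Origin on the counter under the place of the bottle's axis, z up.
- jaw_face (a point): Middle of the sliding jaw's rubber-faced gripping face. The jaw runs 5 mm along the clamp's +y as the lever is flipped down; it starts within 3 mm of the bottle. Until it grips, the bottle can turn and slide.
- cam_lever (a joint): Cam lever angle, rad: 0 = raised (handle slopes up and away from the bottle, 52 degrees above level), 0.9 = fully down (handle level, jaw locked, hard stop). Starts between 0 and 0.2 and stays where it is left. Flip it by pressing from above: 50 mm out from the pivot it takes about 4 N straight down, rising to about 7 N as the jaw grips.
- lever_pivot (a point): Pivot of the cam lever, at clamp x 0, y -95 mm, 42 mm above the counter; its axis is the clamp's x axis. The lever points from here towards the clamp's -y. The two cheeks beside it are 40 mm wide overall, reach 12 mm beyond the pivot and are 52 mm high.
- lever_tip (a point): Outer end of the lever's black handle, on its centre line, 95 mm from the pivot. The handle (outer 45 mm) is 24 mm wide and 10 mm thick; inwards follows a bar 12 mm wide and 9 mm thick. Fully down, the handle's upper face is 47 mm above the counter.
- bottle: Loose round amber bottle, 72 mm diameter, 0.3 to 0.65 kg, standing on the clamp plate; body 74 mm high, shoulder to 84 mm, neck 31 mm diameter to 116 mm. Origin at the centre of its foot, z up. Two lugs on the neck lie along its +x and -x axes and hold the cap.
- neck_top (a point): Centre of the neck's top rim, 116 mm above the bottle's origin. A spring-loaded seal disc here pushes the seated cap up with about 8 N.
- cap: Ribbed white round safety cap, 55 mm diameter, 30 mm high, 50 g, on the bottle's neck. Origin at the centre of its lower rim, z up. Seated, its origin is 104 mm above the bottle's origin (116 mm above the counter) and its x axis is along the bottle's x within 5 degrees; two inner hooks sit under the neck's lugs. The bare shoulder lies 20 mm below the seated rim.
- cap_top (a point): Centre of the cap's flat closed top, 30 mm above its origin. To free the cap: push it down 5 to 8 mm (11 to 13 N, hard stop at 8 mm), turn it counter-clockwise seen from above by about 80 degrees (60 to 120 will do) while down, then lift straight up. Clockwise it is blocked; without pushing it is blocked both ways.
- croissant: Croissant, 65 x 133 x 49 mm, bystander at the front left; origin under its centre.
- cookie_a: Chocolate chip cookie, 68 mm across, 15 mm thick, bystander beyond the lever; origin under its centre.
- cookie_b: Chocolate chip cookie, 68 mm across, 15 mm thick, bystander close behind the clamp (its +x side); origin under its centre.
Mind the look-alikes: they are no part of the job. Several things have the shape of the cap; the one meant has the colours described above. There is more than one size of the bottle; the job needs the smaller.

How it is judged:
By the outcome, as a careful person would: the job done as asked, in the order asked, and still so for the second after the job is handed in, while the arm keeps its last pose, push and grip.
It also fails if it takes over 45 s, if anything falls off the work surface, if the arm or the gripper's body presses on something with over 40 N, if the wrist force passes 120 N, or if a joint passes its speed limit or range.

## Working session

There is one attempt and no reset: what is moved stays moved. The work goes in short steps, Python scripts to look and compute and a shell command to move; the robot and the scene stay as the last step left them, time stands still between calls to the robot, and variables do not carry over. Pictures are saved under pics/ and viewed, at most 10 in all, crops included, and the job is handed in when it is done.

```bash
mkdir -p pics; cat > h.py <<'E'
from workcell import *
import numpy as np, cv2
def cap(name):
    m=camera_model(name); p,d=get_image(name); return p,d,m
def world(m,d):
    R=cv2.Rodrigues(np.array(m["rvec"],float))[0]; t=np.array(m["tvec"],float).ravel()
    v,u=np.mgrid[:480,:640]
    c=np.stack([(u-m["cx"])/m["fx"]*d,(v-m["cy"])/m["fy"]*d,d],-1)
    return (c-t)@R
def proj(m,P): 
    return cv2.projectPoints(np.array(P,float).reshape(-1,3),np.array(m["rvec"],float),np.array(m["tvec"],float),np.array([[m["fx"],0,m["cx"]],[0,m["fy"],m["cy"]],[0,0,1.]]),None)[0].reshape(-1,2)
E
python3 - <<'E'
from h import *
s=get_state(); print({k:np.round(v,3).tolist() for k,v in s.items()})
for n in("scene","side"):
    p,d,m=cap(n); cv2.imwrite(f"pics/{n}0.png",p[:,:,::-1]); np.savez(f"{n}0.npz",p=p,d=d,w=world(m,d))
E
```

```text
{'clock': 0.0, 'joints': [-0.899, 0.386, 0.007, -0.001, -1.194, -0.259], 'dq': [0.001, -0.0, -0.0, 0.0, 0.001, 0.0], 'effort': [0.0, -39.067, 18.741, 4.22, 0.011, -0.0], 'tool_pos': [0.251, -0.572, 0.186], 'ee_rot': [[-0.916, -0.401, -0.001], [-0.401, 0.916, 0.002], [0.0, 0.002, -1.0]], 'force': [0.295, -0.878, 0.12], 'ft_torque': [-0.075, 0.04, 0.016], 'finger_force': 0.0, 'width': 0.087}
```

View pics/scene0.png

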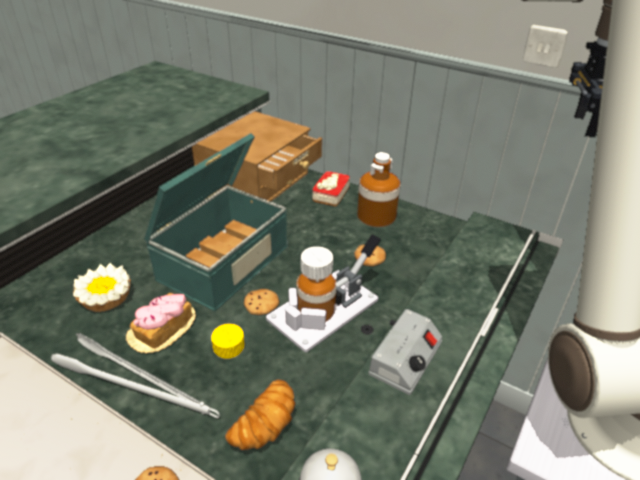

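View pics/side0.png

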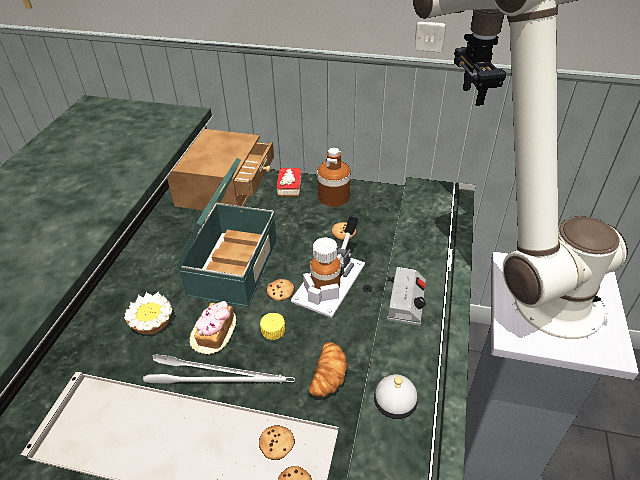

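The scene view has the small bottle, with its white cap at (317,264), in the clamp. The lever tip is at (373,243), the yellow look-alike at (228,341), and the large bottle at (378,200). The side view has the cap at (325,250), the lever tip at (352,224), and the cookies at (280,289) and (343,230). Next I measure.

```bash
python3 - <<'E'
from h import *
for n,box in(("scene",(240,220,395,350)),("side",(265,205,375,320))):
    z=np.load(n+"0.npz"); p,w=z["p"].astype(int),z["w"]
    M=np.zeros((480,640),bool); M[box[1]:box[3],box[0]:box[2]]=1; M&=z["d"]>0
    br=p.sum(2)/3; sat=p.max(2)-p.min(2)
    c=M&(w[...,2]>.110)&(w[...,2]<.16)&(sat<50)&(br>120)
    P=w[c]; top=P[P[:,2]>np.percentile(P[:,2],98)-.004]
    print(n,"cap n",len(P),"ztop",np.percentile(P[:,2],[50,90,98]),"top ctr",(top.min(0)+top.max(0))/2,top.mean(0),np.ptp(top,axis=0))
    # plate
    q=M&(abs(w[...,2]-.012)<.004)&(sat<40)&(br>140)
    Q=w[q][:,:2].astype(np.float32); print("plate",len(Q),cv2.minAreaRect(Q))
    # dark lever handle
    l=M&(br<60)&(w[...,2]>.05)&(sat<30); L=w[l]; print("dark",len(L),L.mean(0) if len(L) else 0, L.min(0) if len(L) else 0,L.max(0) if len(L) else 0)
    if len(L): i=L[:,2]>L[:,2].max()-.01; print(" tip",L[i].mean(0)); print(np.round(L[::max(1,len(L)//12)],3).tolist())
    for (a,b) in ([(261,301),(371,254),(300,318),(313,318)] if n=="scene" else [(280,289),(340,230)]): print((a,b),w[b,a].round(3))
E
```

```text
scene cap n 871 ztop [0.14511316 0.14722052 0.14820678] top ctr [0.55338017 0.06688367 0.14687555] [0.55302698 0.06788573 0.14631476] [0.05376049 0.05467231 0.00529893]
plate 1753 ((0.5417941212654114, 0.020880430936813354), (0.25560012459754944, 0.11467712372541428), 75.65304565429688)
dark 410 [ 0.61252487 -0.05200134  0.0829073 ] [ 0.39814634 -0.09142779  0.05023135] [0.72419213 0.07921294 0.10960115]
 tip [ 0.5156055  -0.08476096  0.10439667]
[[0.722, -0.061, 0.083], [0.723, -0.061, 0.07], [0.723, -0.057, 0.065], [0.722, -0.021, 0.08], [0.722, -0.056, 0.052], [0.523, -0.089, 0.106], [0.508, -0.09, 0.107], [0.528, -0.079, 0.098], [0.516, -0.076, 0.1], [0.527, -0.073, 0.09], [0.721, 0.061, 0.086], [0.515, -0.065, 0.088], [0.402, 0.062, 0.06]]
(261, 301) [0.656 0.105 0.015]
(371, 254) [ 0.511 -0.065  0.082]
(300, 318) [0.553 0.122 0.041]
(313, 318) [0.533 0.11  0.042]
side cap n 516 ztop [0.14564464 0.14896807 0.15012969] top ctr [0.55264329 0.06669333 0.14886065] [0.55245577 0.06744045 0.14803777] [0.05398076 0.05449273 0.00544071]
plate 962 ((0.5476862192153931, 0.04851781576871872), (0.20050087571144104, 0.11326134949922562), 75.63317108154297)
dark 294 [ 0.6140098  -0.0606303   0.08706447] [ 0.50360513 -0.09440208  0.05046038] [0.74834963 0.01307099 0.11118231]
 tip [ 0.5489751  -0.08069391  0.10531258]
[[0.745, -0.076, 0.098], [0.52, -0.092, 0.107], [0.514, -0.087, 0.106], [0.722, -0.073, 0.074], [0.508, -0.08, 0.103], [0.527, -0.076, 0.096], [0.507, -0.077, 0.095], [0.526, -0.068, 0.093], [0.72, -0.008, 0.102], [0.53, -0.065, 0.084], [0.512, -0.061, 0.088], [0.721, 0.0, 0.092], [0.546, -0.04, 0.052]]
(280, 289) [0.658 0.103 0.013]
(340, 230) [ 0.558 -0.14   0.015]
```

```bash
python3 - <<'E'
from h import *
W=np.concatenate([np.load(n+"0.npz")["w"][np.load(n+"0.npz")["d"]>0] for n in("scene","side")])
H={}
for x,y,z in W[(W[:,2]>.07)&(W[:,2]<.6)&(W[:,0]>.15)&(W[:,0]<.95)&(abs(W[:,1])<.7)]:
    k=(round(x/.05),round(y/.05)); H[k]=max(H.get(k,0),z)
print("rows x, cols y from -.7")
for i in range(3,20): print(f"{i*.05:.2f}",*[f"{int(1000*H.get((i,j),0)):4d}" for j in range(-14,9)])
s=get_state(); R=np.array(s["ee_rot"]); t=np.array([.5145,-.0827,.17])
print("tool shift",R.T@(t-s["tool_pos"]))
cy=np.arctan2(.969,.248); ty=np.arctan2(R[1,1],R[0,1]); print("yaw cy,ty",cy,ty)
E
```

```text
rows x, cols y from -.7
0.15  371  278    0    0    0    0    0    0    0    0    0    0    0  599  581  438  188    0    0    0    0    0    0
0.20  416  280  400  477  339    0    0    0    0    0    0    0    0  599  599  401    0    0    0    0    0    0    0
0.25  266  268  369  490  490  339    0    0  590  592    0    0    0  599    0    0    0    0    0    0    0    0    0
0.30  453  338  452  488  497    0  537  571  587    0    0    0    0    0    0   76   87   88    0    0    0   83   78
0.35  451  280    0    0  496  514  553  563    0    0    0    0    0    0    0   89   90   91    0    0   76  109   84
0.40  440  279    0    0    0  533  541    0    0    0    0    0    0    0    0   87   89   89    0    0    0   77    0
0.45  444  283    0    0    0  532  522    0    0    0    0    0    0    0    0    0    0    0    0    0    0    0    0
0.50  444  279    0    0    0    0    0    0    0    0    0    0  111  100    0  141   94    0    0    0    0    0    0
0.55  439  280    0    0    0    0    0    0  110  108    0    0  107   96    0  151  150    0    0    0    0    0  
[... 358 characters left out ...]
    0
0.75  428  281    0    0    0    0    0    0    0    0    0    0  108  111   91    0  106  111    0    0    0    0    0
0.80  426  279    0    0    0    0    0  131  128  130  129  127  256  258  256  259  258  257    0    0    0    0    0
0.85  422  281    0    0    0    0  134  140  141  141  142  138  218  219  220  220  220  219    0    0    0    0    0
0.90  419  278    0    0    0    0  136  141  140  142  141  141  125  126  124  124  124  126    0    0    0    0    0
0.95  416  279    0    0    0    0  135  140  141  143  142  141    0    0    0    0    0    0    0    0    0    0    0
tool shift [-0.43803212  0.34227042  0.01669109]
yaw cy,ty 1.3202406118883796 1.98340874881733
```

```bash
python3 -m inch '[[0,-0.438,0.342,0.015,0],[0,-0.438,0.342,0.015,0],[0,-0.438,0.342,0.015,0],[0,-0.438,0.342,0.015,0],[0,-0.438,0.342,0.015,0],[0,-0.438,0.342,0.015,0],[0,-0.438,0.342,0.015,0],[0,-0.438,0.342,0.015,0],[0,-0.438,0.342,0.015,0],[0,-0.438,0.342,0.015,0],[0,-0.438,0.342,0.015,0],[0,-0.438,0.342,0.015,0]]' 20
python3 - <<'E'
from h import *
s=get_state(); R=np.array(s["ee_rot"]); print(R.T@(np.array([.5145,-.0827,.13])-s["tool_pos"]),s["width"],s["joints"],R[:,1])
E
```

```text
clock: 1.1
tool_pos: [0.4884, -0.1306, 0.1734]
ee_rot: [[-0.916, -0.401, -0.0], [-0.401, 0.916, 0.0], [0.0, 0.0, -1.0]]
force: [-0.1, -0.8, 0.3]
width: 0.0148
finger_force: 0.0
[-0.04310199  0.03337597  0.04340518] 0.014822223538907879 [ 6.02529309e-02  1.92793171e-01 -3.00250717e-01 -1.64010678e-04
 -1.07804806e+00 -1.21792534e+00] [-4.01401277e-01  9.15902264e-01  2.37740360e-04]
```

```bash
python3 -m inch '[[0,-0.043,0.033,0,0],[0,-0.043,0.033,0,0],[0,-0.043,0.033,0.04,0],[0,-0.043,0.033,0.04,0]]'
python3 - <<'E'
from h import *
s=get_state(); R=np.array(s["ee_rot"]); print(R.T@(np.array([.5145,-.0827,.047])-s["tool_pos"]),s["width"])
p,d,m=cap("scene"); cv2.imwrite("pics/s1.png",cv2.resize(p[180:340,240:440,::-1],(800,640))[:600])
E
```

```text
clock: 1.43
tool_pos: [0.51, -0.0837, 0.1277]
ee_rot: [[-0.916, -0.401, -0.012], [-0.401, 0.916, 0.001], [0.01, 0.006, -1.0]]
force: [-1.0, -0.4, -1.4]
width: 0.0008
finger_force: 0.0
[-0.0054073  -0.00133377  0.08067963] 0.0007549464283486551
```

View pics/s1.png

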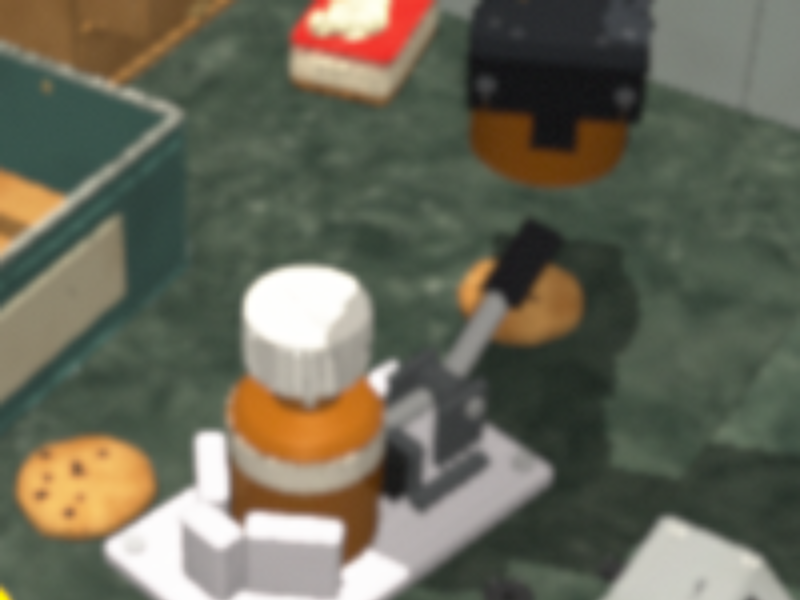

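The picture shows the closed fingertips at (555,145) in the crop, right above the raised handle at (535,240). I press down now.

```bash
python3 -m inch '[[0,0,0,0.015,0],[0,0,0,0.03,0],[0,0,0,0.045,0],[0,0,0,0.06,0],[0,0,0,0.07,0],[0,0,0,0.076,0],[0,0,0,0.08,0],[0,0,0,0.08,0]]'
```

```text
clock: 2.15
tool_pos: [0.515, -0.0856, 0.0542]
ee_rot: [[-0.916, -0.401, 0.001], [-0.401, 0.916, 0.0], [-0.001, -0.001, -1.0]]
force: [0.4, -0.5, 1.0]
width: 0.0004
finger_force: 0.3
```

```bash
python3 -m inch '[[0,0,0,0.004,0],[0,0,0,0.006,0],[0,0,0,0.008,0],[0,0,0,0.008,0]]'
python3 - <<'E'
from h import *
p,d,m=cap("side"); a=cv2.resize(p[190:310,280:390,::-1],(550,600)); cv2.imwrite("pics/s2.png",a)
print(get_state()["force"])
E
```

```text
clock: 2.48
tool_pos: [0.5148, -0.0851, 0.0456]
ee_rot: [[-0.916, -0.401, 0.001], [-0.401, 0.916, -0.0], [-0.001, -0.0, -1.0]]
force: [1.2, -0.1, 2.0]
width: 0.0003
finger_force: 0.9
[0.99985548 0.34706091 1.27442402]
```

View pics/s2.png

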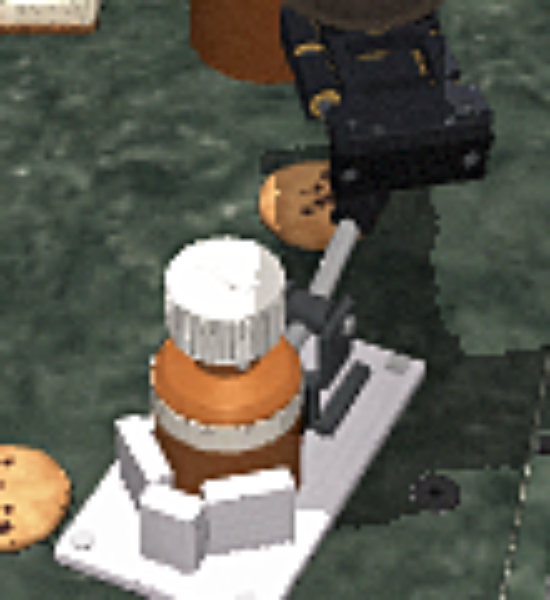

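```bash
python3 - <<'E'
from h import *
s=get_state(); T=np.array(s["tool_pos"])
o=np.array([.5527,.0675]); y=np.array([.248,.969]); x=np.array([.969,-.248])
for n in("scene","side"):
    p,d,m=cap(n); w=world(m,d); print(n,"tcp px",proj(m,T),"handle-level px",proj(m,[o[0]-.248*.19,o[1]-.969*.19,.047]))
    cl=np.stack([(w[...,:2]-o)@x,(w[...,:2]-o)@y,w[...,2]],-1)
    M=(d>0)&(abs(cl[...,0])<.03)&(cl[...,1]>-.2)&(cl[...,1]<-.105)&(cl[...,2]>.03)&(cl[...,2]<.13)
    br=p.mean(2)
    for yy in np.arange(-.2,-.1,.008):
        k=M&(abs(cl[...,1]-yy)<.004)
        if k.sum()>2: print(round(yy,3),k.sum(),"z",np.percentile(cl[k][:,2],[5,50,95]).round(3),"x",np.percentile(cl[k][:,0],[5,95]).round(3),"br",br[k].mean().round())
E
```

```text
scene tcp px [[372.57905473 262.11610929]] handle-level px [[383.72427607 255.00965182]]
-0.168 12 z [0.072 0.078 0.081] x [-0.009 -0.004] br 45.0
-0.16 20 z [0.071 0.075 0.082] x [-0.009 -0.002] br 41.0
-0.152 64 z [0.069 0.075 0.09 ] x [-0.009  0.012] br 32.0
-0.144 65 z [0.064 0.07  0.088] x [-0.008  0.012] br 48.0
-0.136 31 z [0.061 0.065 0.069] x [-0.003  0.009] br 128.0
-0.128 24 z [0.054 0.06  0.064] x [-0.003  0.008] br 133.0
-0.12 28 z [0.052 0.058 0.061] x [-0.003  0.007] br 133.0
-0.112 27 z [0.05  0.055 0.058] x [-0.003  0.008] br 137.0
-0.104 16 z [0.033 0.051 0.054] x [-0.016  0.01 ] br 108.0
side tcp px [[352.11051453 237.0177205 ]] handle-level px [[357.75579625 229.3278075 ]]
-0.16 7 z [0.071 0.074 0.077] x [-0.01   0.005] br 22.0
-0.152 21 z [0.067 0.073 0.076] x [-0.01   0.009] br 25.0
-0.144 29 z [0.063 0.07  0.075] x [-0.008  0.012] br 36.0
-0.136 20 z [0.06  0.068 0.074] x [-0.004  0.008] br 125.0
-0.128 15 z [0.058 0.063 0.067] x [-0.004  0.006] br 157.0
-0.12 18 z [0.056 0.057 0.062] x [-0.004  0.007] br 157.0
-0.112 15 z [0.05  0.055 0.056] x [-0.004  0.006] br 140.0
-0.104 6 z [0.051 0.052 0.054] x [-0.011  0.019] br 109.0
```

```bash
python3 - <<'E'
from h import *
p,d,m=cap("wrist"); a=p[:,:,::-1].copy()
b,_,ms=cap("scene"); c=cv2.resize(b[210:300,330:410,::-1],(400,450))
a=cv2.resize(np.clip(a*1.0,0,255).astype(np.uint8),(400,300)); o=np.zeros((450,800,3),np.uint8); o[:300,:400]=a; o[:,400:]=np.clip(c*1.8,0,255); cv2.imwrite("pics/s3.png",o)
E
```

```text
(no output)
```

View pics/s3.png

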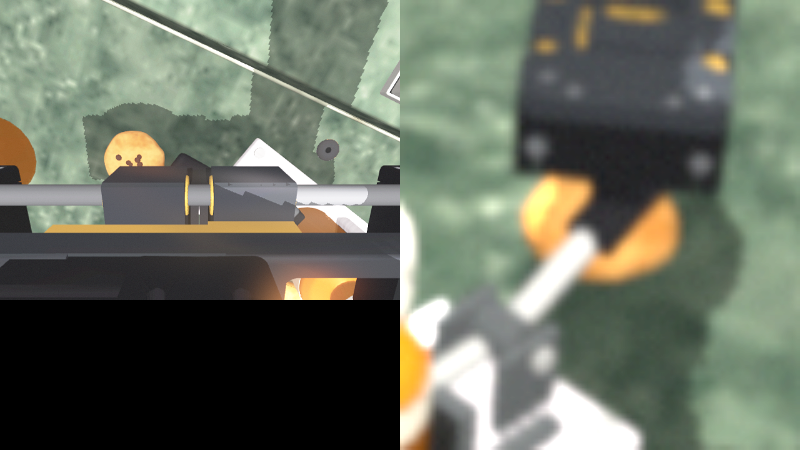

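```bash
python3 - <<'E'
from h import *
s=get_state(); T=np.array(s["tool_pos"])
o=np.array([.5527,.0675]); y=np.array([.248,.969]); x=np.array([.969,-.248])
p,d,m=cap("wrist"); w=world(m,d)
f=lambda P:np.round([(P[:2]-o)@x,(P[:2]-o)@y,P[2]],3)
print("T",T,f(T),s["force"],"tcp px",proj(m,T))
for u,v in [(304,253),(296,258),(320,256),(310,262),(230,300),(410,300),(300,340),(320,340),(316,355),(215,240),(415,225),(450,340),(475,345)]: print(u,v,d[v,u].round(3),f(w[v,u]),p[v,u])
E
```

```text
T [ 0.51463999 -0.08505745  0.04564938] [ 0.001 -0.157  0.046] [ 1.53774459 -0.61264233  1.72520985] tcp px [[318.36555718 265.56636594]]
304 253 0.17 [-0.009 -0.174  0.081] [57 51 54]
296 258 0.168 [-0.006 -0.176  0.083] [68 64 69]
320 256 0.254 [ 0.007 -0.151  0.   ] [ 93 106  93]
310 262 0.171 [-0.007 -0.169  0.081] [65 62 62]
230 300 0.073 [-0.016 -0.194  0.176] [ 95  94 102]
410 300 0.074 [-0.039 -0.165  0.175] [152 152 161]
300 340 0.081 [-0.016 -0.176  0.171] [233 189 103]
320 340 0.125 [-0.    -0.158  0.131] [88 82 80]
316 355 0.128 [ 0.006 -0.155  0.13 ] [102  95  93]
215 240 0.239 [ 0.038 -0.216  0.012] [253 221 136]
415 225 0.238 [-0.052 -0.117  0.011] [255 255 255]
450 340 0.077 [-0.038 -0.151  0.175] [108 107 109]
475 345 0.225 [-0.018 -0.046  0.043] [98 91 90]
```

```bash
python3 - <<'E'
from h import *
s=get_state(); T=np.array(s["tool_pos"]);R=np.array(s["ee_rot"])
for n in("scene","side"):
    p,d,m=cap(n); w=world(m,d); q=(w-T)@R   # tool coords
    print(n,[proj(m,T+[0,0,k]).round(0)[0].tolist() for k in(0,.02,.04,.07)])
    M=(d>0)&(abs(q[...,0])<.05)&(abs(q[...,1])<.1)
    for z in np.arange(-.12,.01,.008):
        k=M&(abs(q[...,2]-z)<.004)
        if k.sum()>2: print(round(-z,3),k.sum(),"tx",np.percentile(q[k][:,0],[3,97]).round(3),"ty",np.percentile(q[k][:,1],[3,97]).round(3),"br",p[k].mean().round())
E
```

```text
scene [[373.0, 262.0], [373.0, 255.0], [374.0, 247.0], [375.0, 235.0]]
0.12 220 tx [-0.037  0.034] ty [-0.081  0.088] br 43.0
0.112 162 tx [-0.037  0.034] ty [-0.08   0.088] br 29.0
0.104 40 tx [-0.036  0.034] ty [-0.081  0.086] br 40.0
0.048 7 tx [-0.012 -0.001] ty [0.008 0.01 ] br 27.0
0.04 34 tx [-0.012  0.008] ty [0.006 0.011] br 25.0
0.032 40 tx [-0.011  0.016] ty [-0.007  0.012] br 37.0
0.024 92 tx [-0.019  0.007] ty [-0.001  0.018] br 61.0
0.016 51 tx [-0.026 -0.006] ty [0.011 0.031] br 135.0
0.008 154 tx [-0.049 -0.018] ty [0.026 0.074] br 97.0
-0.0 106 tx [-0.05  -0.019] ty [0.037 0.096] br 89.0
-0.008 47 tx [-0.047 -0.019] ty [0.053 0.098] br 79.0
side [[352.0, 237.0], [352.0, 231.0], [353.0, 225.0], [353.0, 216.0]]
0.12 124 tx [-0.038  0.035] ty [-0.026  0.089] br 28.0
0.112 90 tx [-0.038  0.032] ty [-0.019  0.089] br 17.0
0.104 7 tx [-0.031  0.035] ty [0.083 0.084] br 19.0
0.032 19 tx [-0.011  0.012] ty [-0.001  0.013] br 22.0
0.024 48 tx [-0.018  0.007] ty [0.    0.022] br 51.0
0.016 37 tx [-0.027 -0.005] ty [0.007 0.033] br 139.0
0.008 97 tx [-0.048 -0.02 ] ty [0.028 0.073] br 97.0
-0.0 60 tx [-0.049 -0.018] ty [0.038 0.098] br 72.0
-0.008 17 tx [-0.047 -0.026] ty [0.056 0.099] br 52.0
```

```bash
python3 -m inch '[[0,0,0,0.005,0],[0,0,0,0.01,0],[0,0,0,0.012,0],[0,0,0,0.012,0]]'
cat > lv.py <<'E'
from h import *
s=get_state(); T=np.array(s["tool_pos"]);R=np.array(s["ee_rot"])
o=np.array([.5527,.0675]); y=np.array([.248,.969]); x=np.array([.969,-.248])
p,d,m=cap("scene"); w=world(m,d)
cl=np.stack([(w[...,:2]-o)@x,(w[...,:2]-o)@y,w[...,2]],-1)
M=(d>0)&(abs(cl[...,0]-.002)<.006)&(cl[...,1]>-.138)&(cl[...,1]<-.11)&(cl[...,2]>.03)&(cl[...,2]<.13)&(p.mean(2)>90)
a=np.polyfit(cl[M][:,1],cl[M][:,2],1); print("lever deg",np.degrees(np.arctan(-a[0])),M.sum(),"z at -.157",np.polyval(a,-.157),"T",T.round(4),np.round(s["force"],1))
q=(w-T)@R; k=(d>0)&(abs(q[...,0])<.014)&(abs(q[...,1])<.014)&(q[...,2]>-.09)&(q[...,2]<.02); print("finger z range tool",np.percentile(q[k][:,2],[2,50,98]))
E
python3 lv.py
```

```text
clock: 3.22
tool_pos: [0.5137, -0.0853, 0.0327]
ee_rot: [[-0.916, -0.401, -0.002], [-0.401, 0.916, -0.0], [0.002, 0.001, -1.0]]
force: [0.0, -0.6, 1.7]
width: 0.0008
finger_force: 0.5
lever deg 15.496231330471057 76 z at -.157 0.06322861294074271 T [ 0.5137 -0.0853  0.0327] [ 0.  -0.6  1.7]
finger z range tool [-0.04380407 -0.03016773 -0.02140215]
```

```bash
python3 -m inch '[[0,0,0,0.005,0],[0,0,0,0.01,0],[0,0,0,0.014,0],[0,0,0,0.017,0],[0,0,0,0.017,0]]'
python3 lv.py
```

```text
clock: 3.68
tool_pos: [0.5139, -0.0853, 0.0157]
ee_rot: [[-0.916, -0.401, -0.001], [-0.401, 0.916, -0.0], [0.001, 0.0, -1.0]]
force: [0.2, -0.1, 0.6]
width: 0.0007
finger_force: 0.3
lever deg 1.442297706065105 62 z at -.157 0.047871304157534905 T [ 0.5139 -0.0853  0.0157] [ 0.2 -0.1  0.6]
finger z range tool [-0.0413926   0.01459788  0.01824226]
```

```bash
python3 -m inch '[[0,0,0,0.001,0],[0,0,0,0.002,0],[0,0,0,0.003,0],[0,0,0,0.003,0]]'
python3 lv.py
```

```text
clock: 4.07
tool_pos: [0.5139, -0.0852, 0.0135]
ee_rot: [[-0.916, -0.401, -0.001], [-0.401, 0.916, -0.0], [0.001, 0.0, -1.0]]
force: [-1.1, -0.9, 3.3]
width: 0.0006
finger_force: 1.4
lever deg 2.858255125246895 66 z at -.157 0.04795267618279196 T [ 0.5139 -0.0852  0.0135] [-1.1 -0.9  3.3]
finger z range tool [-0.04091246  0.01240419  0.01595878]
```

```bash
python3 -m inch '[[0,0,0,0.002,0],[0,0,0,0.003,0],[0,0,0,0.003,0]]'
python3 lv.py
```

```text
clock: 4.37
tool_pos: [0.514, -0.0854, 0.0117]
ee_rot: [[-0.916, -0.402, -0.001], [-0.402, 0.916, -0.001], [0.001, -0.0, -1.0]]
force: [-4.4, -0.6, 12.3]
width: 0.0004
finger_force: 6.1
lever deg 0.03186047917034367 64 z at -.157 0.045390025806153624 T [ 0.514  -0.0854  0.0117] [-4.4 -0.6 12.3]
finger z range tool [-0.04094404  0.01061904  0.01419868]
```

```bash
python3 -m inch '[[0,0,0,0.002,0],[0,0,0,0.004,0],[0,0,0,0.004,0]]'
python3 lv.py
```

```text
clock: 4.67
tool_pos: [0.5142, -0.0854, 0.0112]
ee_rot: [[-0.915, -0.403, -0.0], [-0.403, 0.915, -0.001], [0.001, -0.001, -1.0]]
force: [-13.8, 2.0, 35.3]
width: 0.0005
finger_force: 17.7
lever deg -0.5981837884052229 68 z at -.157 0.045013499243219145 T [ 0.5142 -0.0854  0.0112] [-13.8   2.   35.3]
finger z range tool [-0.04129552  0.01023274  0.01431632]
```

```bash
python3 -m inch '[[0,0,0,-0.04,0],[0,0,0,-0.08,0],[0,0,0,-0.12,0],[0.087,0,0,-0.16,0],[0.087,0,0,-0.19,0],[0.087,0,0,-0.19,0],[0.087,0,0,-0.19,0]]'
cat > cp.py <<'E'
from h import *
s=get_state(); T=np.array(s["tool_pos"]);R=np.array(s["ee_rot"])
print("T",T.round(4),np.round(s["force"],1),s["width"])
for n in("scene","side"):
    p,d,m=cap(n); w=world(m,d); sat=np.ptp(p.astype(int),axis=2); br=p.mean(2)
    near=(d>0)&(np.hypot(w[...,0]-.553,w[...,1]-.068)<.06)
    P=w[near&(w[...,2]>.138)&(w[...,2]<.156)&(sat<45)&(br>110)]
    if len(P)>20: c,r=cv2.minEnclosingCircle(P[:,:2].astype(np.float32)); print(n,"cap",len(P),np.round(c,4),round(r,4),"ztop",np.percentile(P[:,2],95).round(4))
    q=(w-T)@R; k=(d>0)&(abs(q[...,0])<.02)&(abs(q[...,1])<.075)&(q[...,2]<.03)&(q[...,2]>-.13)&(br<70)
    for z in np.arange(-.12,.03,.01):
        j=k&(abs(q[...,2]-z)<.005)
        if j.sum()>2: print(round(z,3),j.sum(),np.percentile(q[j][:,1],[2,25,75,98]).round(3))
    cv2.imwrite(f"pics/{n}_{s['clock']:.2f}.png",p[:,:,::-1])
E
python3 lv.py; python3 cp.py; ls pics
```

```text
clock: 5.3
tool_pos: [0.5158, -0.0846, 0.1982]
ee_rot: [[-0.916, -0.401, 0.006], [-0.401, 0.916, 0.002], [-0.006, -0.001, -1.0]]
force: [-0.3, -0.1, -1.7]
width: 0.0193
finger_force: 0.0
lever deg 1.3337767176114927 66 z at -.157 0.046225090758573624 T [ 0.5158 -0.0846  0.1982] [-0.3 -0.1 -1.7]
finger z range tool [-0.03777122 -0.03777122 -0.03777122]
T [ 0.5144 -0.0847  0.1962] [-0.1 -1.4  0.2] 0.023437492859963608
scene cap 595 [0.5537 0.0681] 0.0287 ztop 0.148
-0.12 17 [-0.019 -0.017 -0.016 -0.014]
-0.11 17 [-0.022 -0.019 -0.017 -0.015]
-0.07 26 [0.02  0.022 0.023 0.025]
-0.06 54 [0.019 0.02  0.021 0.023]
-0.05 61 [0.017 0.019 0.021 0.022]
-0.04 34 [0.017 0.019 0.02  0.022]
side cap 369 [0.5511 0.0688] 0.0296 ztop 0.1495
-0.11 7 [-0.023 -0.021 -0.018 -0.017]
-0.1 3 [-0.022 -0.022 -0.02  -0.02 ]
-0.06 15 [0.021 0.021 0.023 0.026]
-0.05 35 [0.019 0.021 0.023 0.026]
-0.04 28 [0.018 0.02  0.024 0.027]
s1.png
s2.png
s3.png
scene0.png
scene_5.35.png
side0.png
side_5.35.png
```

```bash
python3 -m inch '[[0.087,-0.0964,0.1245,0,0],[0.087,-0.0964,0.1245,0,0],[0.087,-0.0964,0.1245,0,0],[0.087,-0.0964,0.1245,0.02,0],[0.087,-0.0964,0.1245,0.055,0],[0.087,-0.0964,0.1245,0.055,0],[0.087,-0.0964,0.1245,0.055,0]]'
python3 cp.py; python3 - <<'E'
from h import *
p,d,m=cap("wrist"); w=world(m,d); s=get_state(); T=np.array(s["tool_pos"]);R=np.array(s["ee_rot"])
sat=np.ptp(p.astype(int),axis=2)
k=(d>0)&(w[...,2]>.138)&(w[...,2]<.156)&(np.hypot(w[...,0]-.553,w[...,1]-.068)<.045)&(p.mean(2)>110)&(sat<45)
P=w[k]; c,r=cv2.minEnclosingCircle(P[:,:2].astype(np.float32)) if len(P) else (0,0); print("wrist cap",len(P),c,r,np.median(P[:,2]) if len(P) else 0)
b=cv2.imread(sorted(__import__("glob").glob("pics/side_*"))[-1]); o=np.zeros((450,800,3),np.uint8); o[:300,:400]=cv2.resize(p[:,:,::-1],(400,300)); o[:,400:]=cv2.resize(b[190:310,270:377],(400,450)); cv2.imwrite("pics/g1.png",o)
E
```

```text
clock: 6.03
tool_pos: [0.5507, 0.067, 0.1386]
ee_rot: [[-0.916, -0.402, -0.007], [-0.402, 0.916, -0.003], [0.008, -0.0, -1.0]]
force: [-0.4, -0.1, 0.5]
width: 0.0776
finger_force: 0.0
T [0.5507 0.067  0.1386] [-0.4 -0.1  0.5] 0.07761984080544464
scene cap 416 [0.5537 0.0677] 0.0287 ztop 0.1477
-0.09 39 [-0.048 -0.045 -0.043 -0.04 ]
-0.08 71 [-0.046 -0.041  0.051  0.054]
-0.07 57 [0.044 0.049 0.05  0.052]
-0.06 51 [0.045 0.047 0.049 0.05 ]
-0.05 53 [0.045 0.046 0.048 0.049]
-0.04 29 [0.045 0.046 0.047 0.049]
side cap 232 [0.5525 0.0701] 0.0287 ztop 0.1495
-0.09 6 [-0.043 -0.043 -0.04  -0.037]
-0.08 32 [-0.045 -0.042  0.052  0.053]
-0.07 44 [-0.047 -0.042  0.051  0.052]
-0.06 39 [-0.047  0.047  0.049  0.051]
-0.05 31 [0.045 0.047 0.049 0.05 ]
-0.04 19 [0.045 0.046 0.049 0.051]
wrist cap 6088 (0.5522732734680176, 0.06714101135730743) 0.02791868895292282 0.14646697615375337
```

View pics/g1.png

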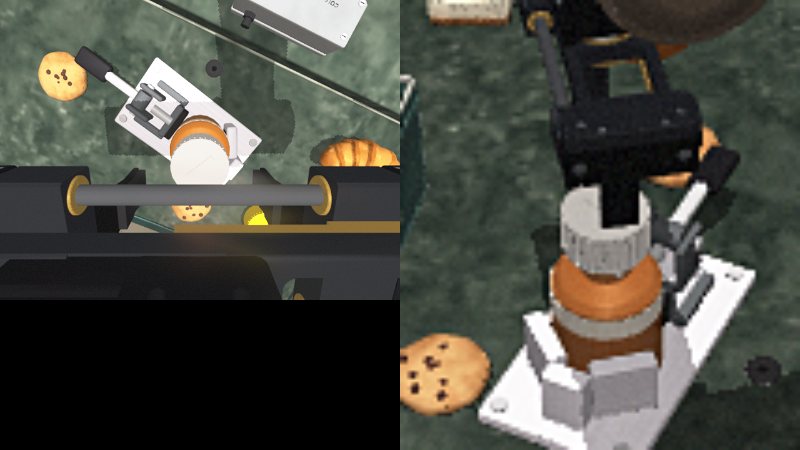

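```bash
python3 -m inch '[[0.087,0,0,0.02,0],[0.087,0,0,0.02,0],[0.087,0,0,0.02,0]]'
```

```text
clock: 6.43
tool_pos: [0.5527, 0.0667, 0.1223]
ee_rot: [[-0.916, -0.4, 0.0], [-0.4, 0.916, -0.0], [-0.0, -0.0, -1.0]]
force: [0.7, 0.6, 0.4]
width: 0.0866
finger_force: 0.0
```

```bash
python3 -m inch '[[0.087,0,0,0.02,0],[0.087,0,0,0.035,0],[0.087,0,0,0.042,0],[0.087,0,0,0.042,0],[0.087,0,0,0.042,0]]' && python3 cp.py
```

```text
clock: 6.85
tool_pos: [0.5535, 0.0674, 0.0806]
ee_rot: [[-0.916, -0.401, 0.001], [-0.401, 0.916, -0.0], [-0.001, -0.001, -1.0]]
force: [0.3, 0.3, 0.6]
width: 0.0869
finger_force: 0.0
T [0.5535 0.0674 0.0806] [0.3 0.3 0.6] 0.086851958307936
-0.09 3 [-0.048 -0.046 -0.045 -0.045]
-0.08 73 [-0.049 -0.045  0.055  0.057]
-0.07 79 [-0.047 -0.045  0.055  0.056]
-0.06 49 [-0.046  0.051  0.054  0.055]
-0.05 59 [0.049 0.051 0.053 0.055]
-0.04 35 [0.05  0.051 0.052 0.053]
0.02 4 [0.029 0.029 0.03  0.031]
-0.08 15 [-0.045 -0.044  0.057  0.059]
-0.07 42 [-0.047 -0.044  0.055  0.057]
-0.06 37 [-0.047 -0.043  0.053  0.055]
-0.05 43 [-0.048  0.049  0.053  0.055]
-0.04 23 [-0.006  0.05   0.052  0.054]
-0.02 9 [0.007 0.01  0.013 0.014]
-0.01 3 [0.027 0.029 0.034 0.037]
0.01 6 [0.032 0.034 0.035 0.037]
0.02 50 [0.027 0.03  0.035 0.037]
```

```bash
python3 -m inch '[[0,0,0,0,0],[0,0,0,0,0],[0,0,0,0,0],[0,0,0,0,0],[0,0,0,0,0],[0,0,0,0,0],[0,0,0,0,0],[0,0,0,0,0]]' 40
```

```text
clock: 7.62
tool_pos: [0.5529, 0.0673, 0.0796]
ee_rot: [[-0.916, -0.401, 0.0], [-0.401, 0.916, -0.0], [0.0, -0.0, -1.0]]
force: [0.6, -2.3, -0.4]
width: 0.0537
finger_force: 40.7
```

Gripped at 54 mm. Next is the push down.

```bash
python3 -m inch '[[0,0,0,0.002,0],[0,0,0,0.004,0],[0,0,0,0.006,0],[0,0,0,0.007,0],[0,0,0,0.007,0],[0,0,0,0.007,0]]' 45
```

```text
clock: 8.12
tool_pos: [0.553, 0.0673, 0.0745]
ee_rot: [[-0.916, -0.402, 0.001], [-0.402, 0.916, -0.001], [-0.001, -0.001, -1.0]]
force: [-3.1, -1.2, 10.1]
width: 0.0538
finger_force: 45.4
```

```bash
python3 -m inch '[[0,0,0,0.001,0],[0,0,0,0.002,0],[0,0,0,0.0025,0],[0,0,0,0.0025,0]]' 45
```

```text
clock: 8.45
tool_pos: [0.553, 0.0673, 0.0722]
ee_rot: [[-0.916, -0.402, 0.001], [-0.402, 0.916, -0.001], [-0.001, -0.001, -1.0]]
force: [-3.7, -1.0, 11.8]
width: 0.0534
finger_force: 45.3
```

```bash
python3 -m inch '[[0,0,0,0,-0.1],[0,0,0,0,-0.2],[0,0,0,0,-0.3],[0,0,0,0,-0.3]]' 45
```

```text
clock: 8.78
tool_pos: [0.5545, 0.0679, 0.0728]
ee_rot: [[-0.753, -0.657, 0.004], [-0.657, 0.753, 0.0], [-0.004, -0.003, -1.0]]
force: [-1.6, -0.1, 11.0]
width: 0.0534
finger_force: 45.3
```

```bash
python3 -m inch '[[0,0,0,0,-0.11],[0,0,0,0,-0.22],[0,0,0,0,-0.33],[0,0,0,0,-0.44],[0,0,0,0,-0.55],[0,0,0,0,-0.66],[0,0,0,0,-0.77],[0,0,0,0,-0.88],[0,0,0,0,-0.99],[0,0,0,0,-1.1],[0,0,0,0,-1.13],[0,0,0,0,-1.13]]' 45; python3 -c "
from h import *
s=get_state();print(s['ft_torque'],s['joints'])"
```

```text
clock: 9.78
tool_pos: [0.5549, 0.0684, 0.0729]
ee_rot: [[0.271, -0.963, 0.005], [-0.963, -0.271, 0.001], [0.0, -0.006, -1.0]]
force: [-1.1, 0.7, 11.3]
width: 0.0534
finger_force: 45.3
[ 0.20647585  0.64804169 -0.04349263] [ 0.41315654  0.38068864 -0.31496692  0.00133936 -0.86972471 -0.13969019]
```

```bash
python3 -m inch '[[0,0,0,-0.005,0],[0,0,0,-0.01,0],[0,0,0,-0.013,0],[0,0,0,-0.013,0],[0,0,0,-0.013,0]]' 45
```

```text
clock: 10.2
tool_pos: [0.5521, 0.0675, 0.0824]
ee_rot: [[0.268, -0.963, -0.001], [-0.963, -0.268, -0.0], [-0.0, 0.001, -1.0]]
force: [-0.7, -0.7, -0.6]
width: 0.0539
finger_force: 45.6
```

Free, with no pull resistance. I lift the remaining distance.

```bash
python3 -m inch '[[0,0,0,-0.015,0],[0,0,0,-0.03,0],[0,0,0,-0.045,0],[0,0,0,-0.055,0],[0,0,0,-0.057,0],[0,0,0,-0.057,0],[0,0,0,-0.057,0],[0,0,0,-0.057,0]]' 45; python3 lv.py; python3 - <<'E'
from h import *
b,_,_=cap("side"); a,_,_=cap("scene"); o=np.hstack([cv2.resize(b[180:310,270:380],(400,472)),cv2.resize(a[200:350,260:387],(400,472))]); cv2.imwrite("pics/end.png",o[:,:,::-1])
E
```

```text
clock: 10.87
tool_pos: [0.5519, 0.0673, 0.1388]
ee_rot: [[0.268, -0.963, -0.002], [-0.963, -0.268, -0.001], [-0.0, 0.002, -1.0]]
force: [-0.7, 0.0, -0.8]
width: 0.0533
finger_force: 45.6
lever deg 0.6947887308208192 65 z at -.157 0.04560267946317751 T [0.5519 0.0673 0.1388] [-0.7  0.  -0.8]
finger z range tool [-0.06860712  0.00049091  0.01578743]
```

View pics/end.png

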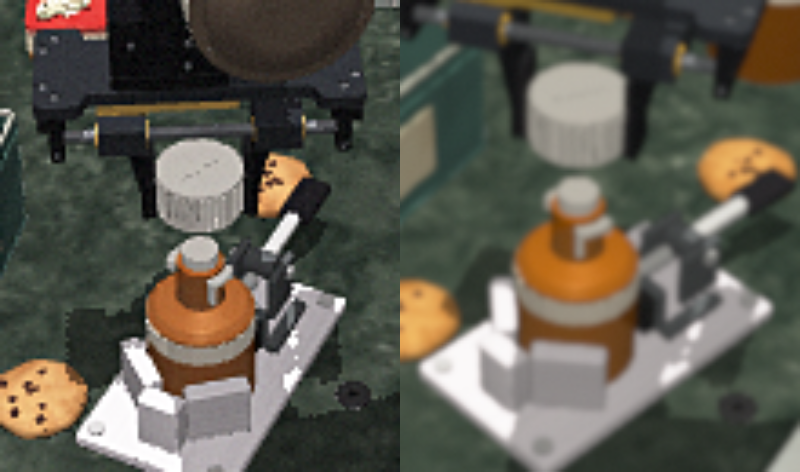

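The picture shows the cap held level at (200,185), clear of the open neck at (200,250). The bottle is upright and the lever is level and down.

```bash
python3 -c "
from workcell import *
print(finish_job())"
```

```text
the job is handed in; nothing more can be done
None
```

The job is handed in: the lever is fully down, the bottle is upright in the clamp, and the cap is off and held level about 6 cm above its seat, with the clock at about 11 s; no verdict came back.

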